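# Line up the carved birds by height

## Task

Set the four carved birds out for display on the board, one upright on each green disc, in order of height: the smallest on the disc beside the brass ball, rising to the tallest on the disc beside the black knob. Each bird's foot should stand wholly on its disc, facing whichever way you like. Don't tip any bird over on the way.

Things in the scene. Friction and masses are not known exactly. Their poses are not given: they have to be found in the camera images.
- wren: Loose carved bird, the smallest: all plain pale wood. 66 mm high, on a 7 mm post and round foot, 40 mm wide, 10 mm thick. Barrel-shaped body 30 mm wide, axis 45 mm above the underside; grip it across, right over the foot. 60 mm long, centred; head top 21 mm above the body axis. Origin: centre of the foot's underside; x to the beak, y across the body, z up.
- tit: Loose carved bird, second smallest: yellow belly, blue back, black head. 88 mm high, on a 7 mm post and round foot, 42 mm wide, 10 mm thick. Barrel-shaped body 36 mm wide, axis 63 mm above the underside; grip it across, right over the foot. 72 mm long, centred; head top 25 mm above the body axis. Origin: centre of the foot's underside; x to the beak, y across the body, z up.
- robin: Loose carved bird, second tallest: orange belly and head, dark brown back. 110 mm high, on a 7 mm post and round foot, 45 mm wide, 10 mm thick. Barrel-shaped body 42 mm wide, axis 81 mm above the underside; grip it across, right over the foot. 84 mm long, centred; head top 29 mm above the body axis. Origin: centre of the foot's underside; x to the beak, y across the body, z up.
- pigeon: Loose carved bird, the tallest: grey belly, white back, green head. 132 mm high, on a 7 mm post and round foot, 48 mm wide, 10 mm thick. Barrel-shaped body 48 mm wide, axis 99 mm above the underside; grip it across, right over the foot. 96 mm long, centred; head top 33 mm above the body axis. Origin: centre of the foot's underside; x to the beak, y across the body, z up.
- disc1: Dark green flat disc, 70 mm in diameter, let into the pale display board: the rightmost as the robot sees it (lowest y) of four in a straight row at 95 mm spacing. Fixed. Origin: centre of the disc on the board's top, 18 mm above the bench; y runs along the row to the left, x across the board away from the robot. The board is 105 x 470 mm.
- disc2: Dark green flat disc, 70 mm in diameter, let into the pale display board: second from the right of four in a straight row at 95 mm spacing. Fixed. Origin: centre of the disc on the board's top, 18 mm above the bench; y runs along the row to the left, x across the board away from the robot. The board is 105 x 470 mm.
- disc3: Dark green flat disc, 70 mm in diameter, let into the pale display board: third from the right of four in a straight row at 95 mm spacing. Fixed. Origin: centre of the disc on the board's top, 18 mm above the bench; y runs along the row to the left, x across the board away from the robot. The board is 105 x 470 mm.
- disc4: Dark green flat disc, 70 mm in diameter, let into the pale display board: the leftmost (highest y) of four in a straight row at 95 mm spacing. Fixed. Origin: centre of the disc on the board's top, 18 mm above the bench; y runs along the row to the left, x across the board away from the robot. The board is 105 x 470 mm.
- brass_end: Polished brass ball knob, 28 mm in diameter and 38 mm high, fixed on one end of the display board, in line with the discs and 74 mm from the centre of the end disc; which end it is on varies. Origin: centre of its underside, on the board's top.
- black_end: Black cone-topped knob, 28 mm in diameter and 36 mm high, fixed on the board's other end, in the same way. Origin: centre of its underside, on the board's top.
Not all that is in view belongs to the job. What is shaped like the robin but purple or red is not meant.

How it is judged:
By the outcome, as a careful person would: the job done as asked, in the order asked, and still so for the second after the job is handed in, with the robot touching nothing.
It also fails if it takes over 112 s, if anything falls off the work surface, if the arm or the gripper's body presses on something with over 40 N, if the wrist force passes 120 N, or if a joint passes its speed limit or range.

## Robot

A 7-joint arm with a two-finger parallel gripper is mounted at the origin on the work surface. World frame = base frame: x ahead of the robot, y to its left, z up, the work surface at z = 0. Lengths are in m, angles in rad, forces in N, time in s.
With the tool pointing down it reaches from about 0.4 to 0.85 m from the base axis. Payload 10.4 kg.
Tool frame: the origin (TCP) lies on the centre line of the jaws, within the pads' length; the fingertips stand 22 mm ahead of it and the grasp point (between the pads) lies 3 mm ahead of it; x points along the fingers, z is the direction in which the jaws open and shut, and the axes are right-handed (so a half turn about x gives the same grasp; the last joint's range is limited). The gripper opens to 85 mm and grips with 20 to 120 N. Pads are 22 mm wide; open, the fingers measure 114 mm over their backs; the gripper's body (76 mm by 85 mm) begins 54 mm behind the grasp point. The pads swing forward as they close: fully open they stand 13 mm farther back than shut.
Start: joints at [-1.182, 0.332, -0.065, 1.46, 0.022, 1.35, -0.088], TCP at [0.25, 0.573, 0.253] pointing down, gripper open.
Joint ranges: [-2.6, 2.6], [-0.5, 2.12], [-1.47, 1.34], [0.16, 2.42], [-1.27, 4.41], [0.06, 2.06], [-2.6, 2.6]. Speed limits (rad/s): [2.22, 2.22, 2.79, 2.79, 3.14, 3.14, 3.14].

## Interface

Orientations are given as a unit quaternion [x, y, z, w].
In Python, from bench import observe, snapshot, sign_off gives the robot as it stands. The module is installed in compiled form; this text tells all that it offers.
- The arm moves only by the tool jog_arm, never from a script. Its argument "deltas" is a list of rows, each a list of 7 numbers: the closure in counts, from 0 (fully open) to 255 (shut), then the shift along the tool's x, y, z in m, then the turn, a rotation vector about the tool's x, y, z in degrees. A call has exactly 5 rows; each row shifts and turns the pose as measured when the row begins, along the tool's axes as they then stand; what a row does not reach is not made up. A row lasts 1/8 s, in which the tool goes at most 62.5 mm and 10.7 degrees, less where a joint would pass 70% of its speed; a pose out of reach is approached as far as the arm can. A call with a gripper value outside its range is refused whole. The fingers move at their own pace and stop on an object; the grip force is fixed at half the most. Time passes only in rows, so rows that do not move let the fingers close, or fill a call up. It gives the time, the measured TCP pose, the force and the opening at its end, in the units of the state.
- observe(): the state, without advancing time (a new reading comes with each control period).
- snapshot(name): name is "side" or "top" or "wrist"; returns a dict with "img" (420x560x3 uint8, red, green, blue), "intrinsics" (3x3 intrinsics, pixels), "T" (4x4, takes a point from camera to world coordinates). Camera axes: x right, y up, looking along -z (the intrinsics and any distortion apply to the point x, -y, -z); pixel columns grow to the right and rows downward; lengths in m; the calibration is good to about 2 mm. A picture is of the moment at which its call begins. There is no depth.
- sign_off(): hands the job in, once; it reports no verdict.
The state is a dict: "clock": time; "qpos": joint angles; "qd": joint speeds; "effort": joint torques, N m; "ee_pos": TCP position; "orientation": TCP orientation; "force": force on the tool from outside, world axes, zero at the start; "ft_torque": the same for the moment, N m; "gripper_width": finger opening in m.
Only numpy, scipy, OpenCV 4.12 (cv2) and the standard library are available. Lean on these libraries where they do the work, as an engineer would, in place of code of your own. Each camera call takes 0.05 s, during which the arm holds its last target. There are 200 camera calls.

## Working session

There is one attempt and no reset: what is moved stays moved. The work goes in short steps, Python scripts to look and compute and a tool call to move; the robot and the scene stay as the last step left them, time stands still between calls to the robot, and variables do not carry over. Pictures are saved under pics/ and viewed, about 12 in all and at most 16, crops included, and the job is handed in when it is done.

Besides the shell and the picture viewer there is one more tool, called as name(argument=value, ...), one argument or row to a line, values as JSON. jog_arm: Moves the arm, as the interface text tells. Its arguments: {"type":"object","properties":{"deltas":{"type":"array","items":{"type":"array","items":{"type":"number"}}}},"required":["deltas"]}

```bash
mkdir -p pics; cat > h.py <<'E'
import numpy as np, cv2
from bench import observe, snapshot
def shot(n,f):
    s=snapshot(n); cv2.imwrite('pics/'+f,s['img'][:,:,::-1]); np.savez('pics/'+f[:-4]+'.npz',**s); return s
def ray(s,u,v,z):
    K=s['intrinsics'];T=s['T'];d=np.linalg.inv(K)@[u,v,1];d=T[:3,:3]@[d[0],-d[1],-d[2]];o=T[:3,3]
    return o+d*(z-o[2])/d[2]
def proj(s,p):
    T=s['T'];c=T[:3,:3].T@(np.array(p)-T[:3,3]);q=s['intrinsics']@[c[0],-c[1],-c[2]];return q[:2]/q[2]
E
python3 - <<'E'
from h import *
o=observe();print(o)
for n in('top','side','wrist'):
    s=shot(n,n+'1.png');print(n,s.keys(),s['intrinsics'],s['T'].round(3))
E
```

```text
{'clock': 0.0, 'qpos': array([-1.18161155,  0.33288957, -0.06471291,  1.46093546,  0.02161567,
        1.3499039 , -0.0885087 ]), 'qd': array([ 0.00091092,  0.00034019,  0.00104539,  0.00103963,  0.00053645,
       -0.00122571, -0.00089964]), 'effort': array([-5.97872477e-04, -6.25435281e+01,  4.89991251e-02, -3.91610241e+01,
        1.63240061e-02,  9.78315133e-03,  3.99745466e-05]), 'ee_pos': array([0.25001719, 0.57243982, 0.25250769]), 'orientation': array([-0.38752856,  0.5920647 ,  0.38692585,  0.59124394]), 'force': array([-0.66735749,  0.18425098,  0.02692509]), 'ft_torque': array([ 0.0327596 ,  0.00928206, -0.02210886]), 'gripper_width': 0.08549397657603103}
top dict_keys(['img', 'intrinsics', 'T']) [[406.75752488   0.         273.84585201]
 [  0.         406.75752488 214.51467881]
 [  0.           0.           1.        ]] [[ 0.013  0.977 -0.213  0.217]
 [-1.     0.014  0.002  0.086]
 [ 0.005  0.213  0.977  1.114]
 [ 0.     0.     0.     1.   ]]
side dict_keys(['img', 'intrinsics', 'T']) [[384.29870074   0.         275.75676312]
 [  0.         384.29870074 213.51665604]
 [  0.           0.           1.        ]] [[ 0.884  0.346 -0.315  0.174]
 [-0.468  0.639 -0.611 -0.432]
 [-0.009  0.687  0.726  0.615]
 [ 0.     0.     0.     1.   ]]
wrist dict_keys(['img', 'intrinsics', 'T']) [[316.06649161   0.         278.96430559]
 [  0.         316.06649161 206.05919269]
 [  0.           0.           1.        ]] [[ 0.4   -0.87  -0.289  0.176]
 [ 0.916  0.379  0.129  0.606]
 [-0.002 -0.316  0.949  0.373]
 [ 0.     0.     0.     1.   ]]
```

View pics/top1.png

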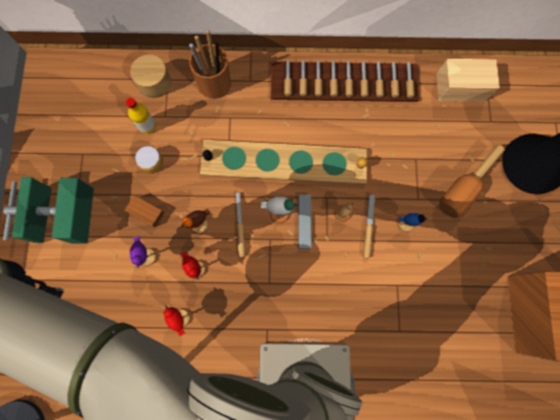

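View pics/side1.png

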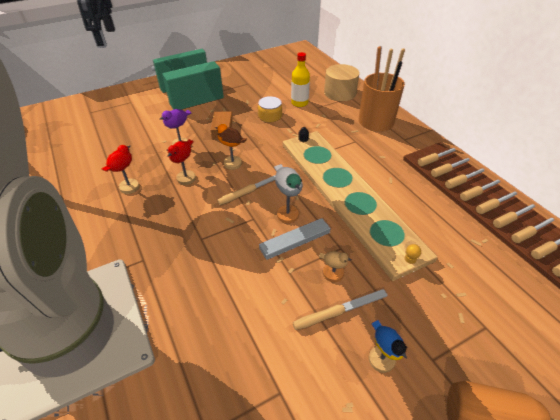

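Top: the brass knob is at (361,162), on the low-y end, so wren→disc1 through pigeon→disc4. The black knob is at (207,155). Candidates in the top view: robin (196,218), orange and brown, which fits. Purple (138,252), red (190,266) and red (173,319) are decoys. Pigeon (278,205), wren (345,211) and tit (411,220) are each the only one of their kind. I'll check an enlarged crop.

```bash
python3 - <<'E'
from h import *
a=cv2.imread('pics/top1.png');b=cv2.imread('pics/side1.png')
A=cv2.resize(a[130:280,170:440],None,fx=2.95,fy=2.95,interpolation=cv2.INTER_CUBIC)
cv2.imwrite('pics/c1.png',A)
B=cv2.resize(b[100:380,200:440],(500,583),interpolation=cv2.INTER_CUBIC); cv2.imwrite('pics/c2.png',B)
E
```

```text
(no output)
```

View pics/c1.png

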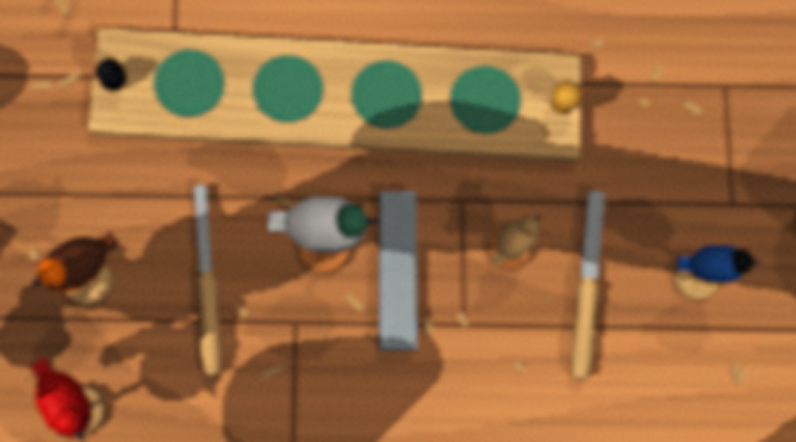

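View pics/c2.png

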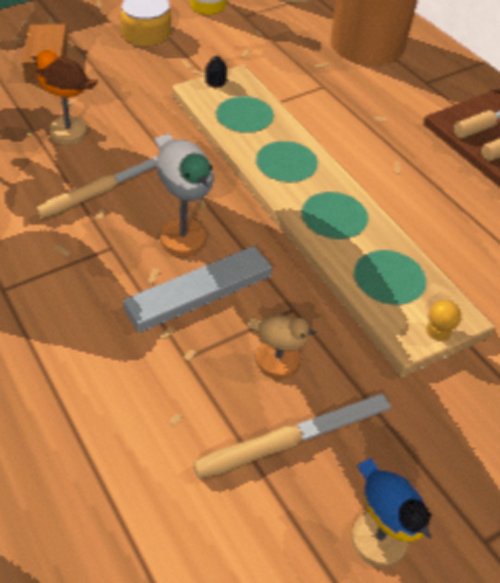

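The crops confirm it: wren at crop (515,240), tit (717,264), robin (78,263) with an orange head and brown back, pigeon (322,223). The red one at (62,402) is a decoy. Next I'll triangulate the positions.

```bash
python3 - <<'E'
from h import *
t=dict(np.load('pics/top1.npz'));s=dict(np.load('pics/side1.npz'))
c=lambda u,v:(u/2.95+170-.3,v/2.95+130-.3)
d=lambda u,v:(u/2.083+200,v/2.083+100)
for n,z,m,b,tl,f in [('wren',.045,(515,240),(535,222),(495,258),(278,360)),('tit',.063,(717,264),(755,262),(680,263),(380,537)),('robin',.081,(78,263),(42,283),(112,240),(68,128)),('pigeon',.099,(322,223),(373,223),(272,221),(183,237))]:
    p=ray(t,*c(*m),z);B=ray(t,*c(*b),z);L=ray(t,*c(*tl),z);q=ray(s,*d(*f),.01);g=B-L
    print(n,p[:2].round(3),'foot',q[:2].round(3),'len',np.linalg.norm(g).round(3),'head',np.degrees(np.arctan2(g[1],g[0])).round(0))
for n,S in(('top',t),('side',s)):
    h=cv2.cvtColor(S['img'],cv2.COLOR_RGB2HSV);m=cv2.inRange(h,(60,60,30),(90,255,255))
    k,_,st,ce=cv2.connectedComponentsWithStats(m)
    print(n,[(ray(S,*ce[i],.018)[:2].round(4).tolist(),int(st[i,4])) for i in range(1,k) if st[i,4]>150])
for n,u in(('brass',c(566,97)),('black',c(110,74))):print(n,ray(t,*u,.04)[:2].round(3))
E
```

```text
wren [ 0.462 -0.106] foot [ 0.46  -0.111] len 0.051 head -47.0
tit [ 0.439 -0.283] foot [ 0.438 -0.284] len 0.067 head -88.0
robin [0.428 0.285] foot [0.426 0.286] len 0.071 head 124.0
pigeon [0.463 0.072] foot [0.459 0.064] len 0.088 head -90.0
top [([0.6193, 0.2005], 379), ([0.6152, 0.1052], 380), ([0.6111, 0.0102], 384), ([0.6073, -0.085], 386), ([0.4579, 0.7552], 1694), ([0.4592, 0.6402], 2092)]
side [([0.4663, 0.7329], 2967), ([0.619, 0.2006], 342), ([0.615, 0.1054], 425), ([0.6109, 0.0102], 516), ([0.6069, -0.0852], 653)]
brass [ 0.603 -0.158]
black [0.619 0.273]
```

```bash
cat >> h.py <<'E'
from scipy.spatial.transform import Rotation as R
def Rt(j):  # tool down, jaw (tool z) along angle j
    j=np.radians(j);z=np.array([np.cos(j),np.sin(j),0]);x=np.array([0,0,-1.]);return R.from_matrix(np.c_[x,np.cross(z,x),z])
def plan(wps,g,n=None,ms=.055,mr=9.):
    o=observe();p=o['ee_pos'];r=R.from_quat(o['orientation']);zz=r.as_matrix()[:,2]
    print('t',round(o['clock'],2),'pos',p.round(4),'jaw',np.degrees(np.arctan2(zz[1],zz[0])).round(1),'F',o['force'].round(1),'w',round(o['gripper_width'],4),'q',o['qpos'].round(2))
    rows=[]
    for w,j in wps:
        a=np.degrees(np.arctan2(r.as_matrix()[1,2],r.as_matrix()[0,2]));w=np.array(w)
        t=Rt(j); 
        k=max(1,int(np.ceil(max(np.linalg.norm(w-p)/ms,np.degrees((r.inv()*t).magnitude())/mr))))
        for i in range(k):
            P=p+(w-p)/(k-i);rv=(r.inv()*t).as_rotvec(degrees=True)/(k-i);d=r.inv().apply(P-p)
            rows.append([g]+d.round(4).tolist()+rv.round(1).tolist());p=P;r=r*R.from_rotvec(rv,degrees=True)
    while len(rows)%5: rows.append([g]+[0]*6)
    for i in range(0,len(rows),5):print(str(rows[i:i+5]).replace('0.0,','0,'))
E
python3 - <<'E'
from h import *
plan([([.46,.2,.25],33),([.461,-.108,.2],43)],0)
E
```

```text
t 0.15 pos [0.2501 0.5725 0.2527] jaw 66.4 F [ 0.6 -0.2 -0.1] w 0.0854 q [-1.18  0.33 -0.06  1.46  0.02  1.35 -0.09]
[[0, 0.0004, -0.0427, -0.0322, 4.2, -0, 0.0], [0, 0.0004, -0.0449, -0.029, 4.2, -0, 0.0], [0, 0.0004, -0.0469, -0.0256, 4.2, -0, 0.0], [0, 0.0004, -0.0486, -0.0221, 4.2, -0, 0.0], [0, 0.0004, -0.0501, -0.0185, 4.2, -0, 0.0]]
[[0, 0.0003, -0.0513, -0.0148, 4.2, -0, 0.0], [0, 0.0003, -0.0523, -0.0111, 4.2, -0, 0.0], [0, 0.0003, -0.053, -0.0072, 4.2, -0, 0.0], [0, 0.0083, -0.0431, -0.0278, -1.7, 0, 0.0], [0, 0.0083, -0.0423, -0.0291, -1.7, 0, 0.0]]
[[0, 0.0083, -0.0415, -0.0303, -1.7, 0, 0.0], [0, 0.0083, -0.0406, -0.0315, -1.7, 0, 0.0], [0, 0.0083, -0.0396, -0.0326, -1.7, 0, 0.0], [0, 0.0083, -0.0387, -0.0338, -1.7, 0, 0.0], [0, 0, 0, 0, 0, 0, 0]]
```

jog_arm(
  deltas=[
    [0,0,-0.043,-0.032,4,0,0],
    [0,0,-0.045,-0.029,4,0,0],
    [0,0,-0.047,-0.026,4,0,0],
    [0,0,-0.049,-0.022,4,0,0],
    [0,0,-0.05,-0.018,4,0,0],
  ],
)

```text
clock: 0.78
ee_pos: [0.3833, 0.3363, 0.2506]
orientation: [-0.278, 0.652, 0.277, 0.649]
force: [0.5, -0.2, 0.2]
gripper_width: 0.0852
```

jog_arm(
  deltas=[
    [0,0,-0.051,-0.015,4,0,0],
    [0,0,-0.052,-0.011,4,0,0],
    [0,0,-0.053,-0.007,4,0,0],
    [0,0.008,-0.043,-0.028,-2,0,0],
    [0,0.008,-0.042,-0.029,-2,0,0],
  ],
)

```text
clock: 1.4
ee_pos: [0.468, 0.0868, 0.2344]
orientation: [-0.229, 0.67, 0.229, 0.668]
force: [1.6, -0.0, 0.2]
gripper_width: 0.0857
```

```bash
python3 - <<'E'
from h import *
plan([([.461,-.108,.16],43)],0)
E
```

```text
t 1.4 pos [0.468  0.0868 0.2344] jaw 37.8 F [ 1.6 -0.   0.2] w 0.0857 q [-0.64  0.    0.36  1.88  0.    1.26  0.38]
[[0, 0.0187, -0.0374, -0.0312, -1.3, -0, -0.0], [0, 0.0187, -0.0367, -0.032, -1.3, -0, -0.0], [0, 0.0186, -0.036, -0.0329, -1.3, -0, -0.0], [0, 0.0186, -0.0352, -0.0337, -1.3, -0, -0.0], [0, 0, 0, 0, 0, 0, 0]]
```

jog_arm(
  deltas=[
    [0,0.01,-0.037,-0.031,-1,0,0],
    [0,0.018,-0.037,-0.032,-1,0,0],
    [0,0.02,-0.036,-0.033,-1,0,0],
    [0,0.018,-0.035,-0.034,-1,0,0],
    [0,0,0,0,0,0,0],
  ],
)

```text
clock: 2.02
ee_pos: [0.457, -0.1181, 0.1665]
orientation: [-0.251, 0.662, 0.251, 0.66]
force: [-0.4, -0.3, 0.5]
gripper_width: 0.0852
```

```bash
python3 - <<'E'
from h import *
s=shot('wrist','w1.png')
plan([([.461,-.108,.048],43)],0)
print(proj(s,[.461,-.109,.045]),proj(s,[.461,-.109,.01]))
E
```

```text
t 2.08 pos [ 0.4577 -0.1161  0.167 ] jaw 41.7 F [-0.5  1.1 -0.8] w 0.0854 q [-0.41  0.06  0.58  1.99 -0.03  1.11  0.92]
[[0, 0.0397, 0.0013, 0.0026, -0.4, -0, 0.0], [0, 0.0397, 0.0013, 0.0026, -0.4, -0, 0.0], [0, 0.0397, 0.0012, 0.0026, -0.4, -0, 0.0], [0, 0, 0, 0, 0, 0, 0], [0, 0, 0, 0, 0, 0, 0]]
[290.57117624 202.22647349] [289.35234356 190.46083048]
```

View pics/w1.png

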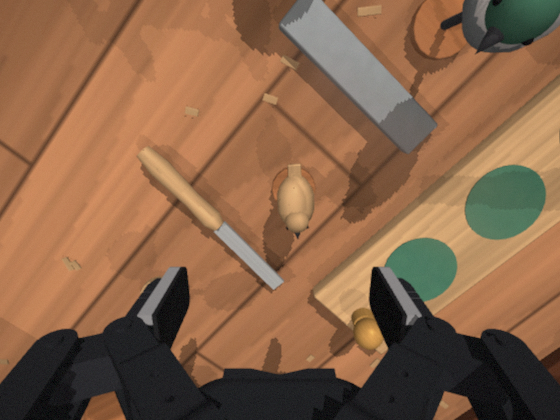

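The wrist view shows the wren's body centre at (295,201), its foot ring at (294,185), beak (297,236) and tail (293,167). The pigeon's foot ring is at about (440,27).

```bash
python3 - <<'E'
from h import *
s=dict(np.load('pics/w1.npz'))
print(ray(s,295,201,.045),ray(s,294,186,.01),'pigeon foot',ray(s,440,27,.01))
g=ray(s,297,236,.05)-ray(s,293,167,.045);print(np.degrees(np.arctan2(g[1],g[0])))
plan([([.462,-.106,.048],41)],0)
E
```

```text
[ 0.46295889 -0.1058739   0.045     ] [ 0.46132897 -0.10310854  0.01      ] pigeon foot [0.4599508  0.06600958 0.01      ]
-44.45456486454251
t 2.08 pos [ 0.4577 -0.1161  0.167 ] jaw 41.7 F [-0.5  1.1 -0.8] w 0.0854 q [-0.41  0.06  0.58  1.99 -0.03  1.11  0.92]
[[0, 0.0397, 0.0016, 0.0033, 0.2, -0, 0.0], [0, 0.0397, 0.0016, 0.0033, 0.2, -0, 0.0], [0, 0.0397, 0.0016, 0.0033, 0.2, -0, 0.0], [0, 0, 0, 0, 0, 0, 0], [0, 0, 0, 0, 0, 0, 0]]
```

jog_arm(
  deltas=[
    [0,0.02,0.003,0.006,-3,0,0],
    [0,0.032,0.002,0.004,0,0,0],
    [0,0.035,0,0,0,0,0],
    [0,0.03,0,0,0,0,0],
    [0,0,0,0,0,0,0],
  ],
)

```text
clock: 2.7
ee_pos: [0.4648, -0.0984, 0.0488]
orientation: [-0.272, 0.651, 0.273, 0.654]
force: [-0.5, 0.5, 0.6]
gripper_width: 0.0854
```

```bash
python3 - <<'E'
from h import *
plan([([.462,-.106,.048],45)],0)
E
```

```text
t 2.7 pos [ 0.4648 -0.0984  0.0488] jaw 45.3 F [-0.5  0.5  0.6] w 0.0854 q [-0.38  0.26  0.55  2.08 -0.18  0.84  1.06]
[[0, 0.0008, -0.0033, -0.0074, 0.3, 0.2, 0.0], [0, 0, 0, 0, 0, 0, 0], [0, 0, 0, 0, 0, 0, 0], [0, 0, 0, 0, 0, 0, 0], [0, 0, 0, 0, 0, 0, 0]]
```

jog_arm(
  deltas=[
    [0,0,-0.003,-0.006,0,0,0],
    [90,0,0,0,0,0,0],
    [255,0,0,0,0,0,0],
    [255,0,0,0,0,0,0],
    [255,0,0,0,0,0,0],
  ],
)

```text
clock: 3.32
ee_pos: [0.4653, -0.1044, 0.0529]
orientation: [-0.273, 0.649, 0.273, 0.656]
force: [-1.4, -0.5, 1.2]
gripper_width: 0.0281
```

jog_arm(
  deltas=[
    [255,0,0,0,0,0,0],
    [255,0,0,0,0,0,0],
    [255,-0.01,0,0,0,0,0],
    [255,-0.025,0,0,0,0,0],
    [255,-0.04,0,0,0,0,0],
  ],
)

```text
clock: 3.95
ee_pos: [0.4627, -0.1046, 0.1284]
orientation: [-0.272, 0.651, 0.273, 0.654]
force: [1.8, 0.6, 0.0]
gripper_width: 0.0278
```

```bash
python3 - <<'E'
from h import *
plan([([.60,-.082,.16],45)],255)
E
```

```text
t 3.95 pos [ 0.4627 -0.1046  0.1284] jaw 45.4 F [1.8 0.6 0. ] w 0.0278 q [-0.42  0.11  0.58  2.03 -0.08  1.02  0.99]
[[255, -0.0104, -0.0273, 0.0376, 0.1, 0.1, 0.0], [255, -0.0104, -0.0272, 0.0376, 0.1, 0.1, 0.0], [255, -0.0105, -0.0271, 0.0377, 0.1, 0.1, 0.0], [255, 0, 0, 0, 0, 0, 0], [255, 0, 0, 0, 0, 0, 0]]
```

jog_arm(
  deltas=[
    [255,-0.01,-0.02,0.03,0,0,0],
    [255,-0.006,-0.03,0.04,0,0,0],
    [255,0,-0.03,0.04,0,0,0],
    [255,0,-0.005,0.005,0,0,0],
    [255,0,0,0,0,0,0],
  ],
)

```text
clock: 4.58
ee_pos: [0.6094, -0.082, 0.1527]
orientation: [-0.273, 0.648, 0.272, 0.657]
force: [0.5, 0.4, -0.1]
gripper_width: 0.0277
```

```bash
python3 - <<'E'
from h import *
plan([([.606,-.083,.074],45)],255)
s=shot('side','s2.png');b=cv2.imread('pics/s2.png')
cv2.imwrite('pics/s2c.png',cv2.resize(b[120:300,300:500],None,fx=3,fy=3,interpolation=cv2.INTER_CUBIC))
E
```

```text
t 4.58 pos [ 0.6094 -0.082   0.1527] jaw 45.4 F [ 0.5  0.4 -0.1] w 0.0277 q [-0.37  0.41  0.55  1.65 -0.24  1.14  1.03]
[[255, 0.0393, 0.0011, -0.002, 0.2, 0.3, 0.2], [255, 0.0393, 0.001, -0.0018, 0.2, 0.3, 0.2], [255, 0, 0, 0, 0, 0, 0], [255, 0, 0, 0, 0, 0, 0], [255, 0, 0, 0, 0, 0, 0]]
```

View pics/s2c.png

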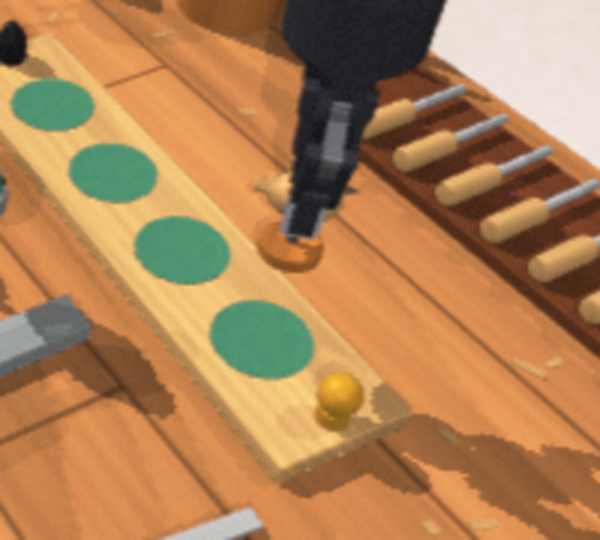

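The wren hangs upright, with its foot-top centre at side pixel (397,201).

```bash
python3 - <<'E'
from h import *
s=dict(np.load('pics/s2.npz'))
for z in (.10,.105,.11):print(ray(s,396.7,200.5,z).round(4))
E
```

```text
[ 0.6154 -0.0779  0.1   ]
[ 0.6111 -0.0813  0.105 ]
[ 0.6068 -0.0848  0.11  ]
```

jog_arm(
  deltas=[
    [255,0.025,0,0,0,0,0],
    [255,0.03,0,0,0,0,0],
    [255,0.013,0,0,0,0,0],
    [255,0,0,0,0,0,0],
    [255,0,0,0,0,0,0],
  ],
)

```text
clock: 5.25
ee_pos: [0.6074, -0.0829, 0.0866]
orientation: [-0.272, 0.647, 0.272, 0.658]
force: [0.1, -0.1, -0.1]
gripper_width: 0.0276
```

```bash
python3 - <<'E'
from h import *
plan([([.607,-.085,.072],45)],255)
E
```

```text
t 5.25 pos [ 0.6074 -0.0829  0.0866] jaw 45.2 F [ 0.1 -0.1 -0.1] w 0.0276 q [-0.35  0.48  0.53  1.71 -0.29  1.01  1.07]
[[255, 0.0146, -0.0011, -0.002, 0.2, 0.8, 0.3], [255, 0, 0, 0, 0, 0, 0], [255, 0, 0, 0, 0, 0, 0], [255, 0, 0, 0, 0, 0, 0], [255, 0, 0, 0, 0, 0, 0]]
```

jog_arm(
  deltas=[
    [255,0.008,-0.001,-0.002,0,0.8,0.3],
    [255,0.003,0,0,0,0,0],
    [255,0.001,0,0,0,0,0],
    [255,0,0,0,0,0,0],
    [255,0,0,0,0,0,0],
  ],
)

```text
clock: 5.88
ee_pos: [0.6078, -0.0853, 0.0756]
orientation: [-0.272, 0.652, 0.271, 0.653]
force: [-0.5, -0.2, 0.3]
gripper_width: 0.0277
```

jog_arm(
  deltas=[
    [255,0.002,0,0,0,0,0],
    [255,0.0015,0,0,0,0,0],
    [255,0.0015,0,0,0,0,0],
    [255,0.001,0,0,0,0,0],
    [255,0,0,0,0,0,0],
  ],
)

```text
clock: 6.5
ee_pos: [0.6085, -0.0858, 0.0712]
orientation: [-0.272, 0.652, 0.271, 0.654]
force: [0.2, 0.1, -0.7]
gripper_width: 0.0276
```

jog_arm(
  deltas=[
    [255,0.0015,0,0,0,0,0],
    [255,0.001,0,0,0,0,0],
    [255,0.001,0,0,0,0,0],
    [255,0.001,0,0,0,0,0],
    [255,0,0,0,0,0,0],
  ],
)

```text
clock: 7.12
ee_pos: [0.6094, -0.0867, 0.0711]
orientation: [-0.272, 0.651, 0.271, 0.655]
force: [-0.6, 0.2, -0.7]
gripper_width: 0.0279
```

jog_arm(
  deltas=[
    [180,0,0,0,0,0,0],
    [120,0,0,0,0,0,0],
    [80,0,0,0,0,0,0],
    [80,0,0,0,0,0,0],
    [80,0,0,0,0,0,0],
  ],
)

```text
clock: 7.75
ee_pos: [0.6093, -0.0867, 0.0704]
orientation: [-0.272, 0.651, 0.271, 0.655]
force: [0.4, 1.1, 0.3]
gripper_width: 0.0588
```

jog_arm(
  deltas=[
    [80,-0.015,0,0,0,0,0],
    [60,-0.035,0,0,0,0,0],
    [0,-0.05,0,0,0,0,0],
    [0,-0.05,0,0,0,0,0],
    [0,0,0,0,0,0,0],
  ],
)

```text
clock: 8.38
ee_pos: [0.6084, -0.0874, 0.2294]
orientation: [-0.272, 0.65, 0.27, 0.656]
force: [-0.3, -0.1, -0.9]
gripper_width: 0.0852
```

```bash
python3 - <<'E'
from h import *
plan([([.439,-.284,.16],2)],0)
E
```

```text
t 8.38 pos [ 0.6084 -0.0874  0.2294] jaw 45.1 F [-0.3 -0.1 -0.9] w 0.0852 q [-0.39  0.35  0.58  1.56 -0.2   1.29  1.01]
[[0, 0.0136, -0.0037, -0.0518, 8.6, 0.1, 0.0], [0, 0.0137, -0.0114, -0.0507, 8.6, 0.1, 0.0], [0, 0.0137, -0.0189, -0.0484, 8.6, 0.1, 0.0], [0, 0.0138, -0.0259, -0.045, 8.6, 0.1, 0.0], [0, 0.0138, -0.0324, -0.0406, 8.6, 0.1, 0.0]]
```

jog_arm(
  deltas=[
    [0,0.005,-0.004,-0.05,8.6,0,0],
    [0,0.013,-0.011,-0.05,8.6,0,0],
    [0,0.014,-0.019,-0.048,8.6,0,0],
    [0,0.015,-0.026,-0.045,8.6,0,0],
    [0,0.015,-0.032,-0.04,8.6,0,0],
  ],
)

```text
clock: 9.0
ee_pos: [0.4388, -0.2825, 0.1664]
orientation: [-0.007, 0.702, 0.008, 0.712]
force: [-0.3, -0.5, 0.4]
gripper_width: 0.0853
```

```bash
python3 - <<'E'
from h import *
plan([([.439,-.284,.16],2)],0)
s=shot('wrist','w2.png')
print(proj(s,[.439,-.284,.063]),proj(s,[.439,-.284,.01]))
E
```

```text
t 9.0 pos [ 0.4388 -0.2825  0.1664] jaw 1.2 F [-0.3 -0.5  0.4] w 0.0853 q [-0.24  0.2   0.82  1.89 -0.18  1.11  0.67]
[[0, 0.0064, -0.0015, 0.0001, -0.8, 0.8, -0.0], [0, 0, 0, 0, 0, 0, 0], [0, 0, 0, 0, 0, 0, 0], [0, 0, 0, 0, 0, 0, 0], [0, 0, 0, 0, 0, 0, 0]]
[277.43836374 216.78895488] [276.90926004 196.57428595]
```

View pics/w2.png

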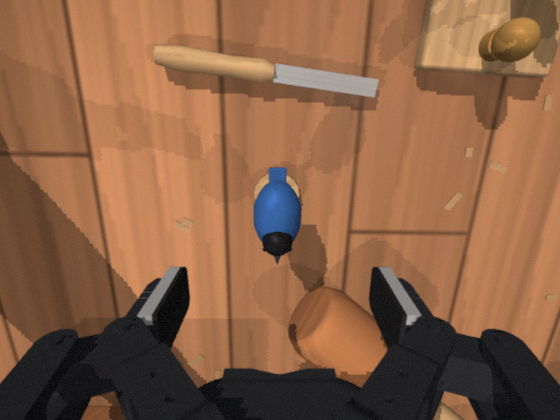

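The tit's body is at (277,215) and its foot ring at (277,193), both matching the prediction, with its heading aligned to the tool. I'll descend.

jog_arm(
  deltas=[
    [0,0.02,0,0,0,0.8,0],
    [0,0.035,0,0,0,0,0],
    [0,0.03,0,0,0,0,0],
    [0,0.012,0,0,0,0,0],
    [0,0,0,0,0,0,0],
  ],
)

```text
clock: 9.68
ee_pos: [0.4314, -0.2892, 0.0666]
orientation: [0.0, 0.708, 0.001, 0.706]
force: [0.1, 0.3, -0.1]
gripper_width: 0.0851
```

```bash
python3 - <<'E'
from h import *
plan([([.439,-.283,.066],1.2)],0)
E
```

```text
t 9.68 pos [ 0.4314 -0.2892  0.0666] jaw 0.0 F [ 0.1  0.3 -0.1] w 0.0851 q [-0.15  0.37  0.77  1.97 -0.32  0.93  0.77]
[[0, 0.0006, 0.0062, 0.0076, -1.2, -0.1, -0.1], [0, 0, 0, 0, 0, 0, 0], [0, 0, 0, 0, 0, 0, 0], [0, 0, 0, 0, 0, 0, 0], [0, 0, 0, 0, 0, 0, 0]]
```

jog_arm(
  deltas=[
    [0,0,0.006,0.007,-1,0,0],
    [0,0,0,0,0,0,0],
    [120,0,0,0,0,0,0],
    [255,0,0,0,0,0,0],
    [255,0,0,0,0,0,0],
  ],
)

```text
clock: 10.3
ee_pos: [0.4409, -0.2833, 0.0698]
orientation: [-0.007, 0.706, 0.007, 0.708]
force: [-2.4, 1.2, 9.6]
gripper_width: 0.0339
```

jog_arm(
  deltas=[
    [255,0,0,0,0,0,0],
    [255,0,0,0,0,0,0],
    [255,0,0,0,0,0,0],
    [255,0,0,0,0,0,0],
    [255,0,0,0,0,0,0],
  ],
)

```text
clock: 10.92
ee_pos: [0.4409, -0.2834, 0.0699]
orientation: [-0.007, 0.706, 0.007, 0.708]
force: [0.1, -0.4, 1.7]
gripper_width: 0.0338
```

jog_arm(
  deltas=[
    [255,-0.01,0,0,0,0,0],
    [255,-0.025,0,0,0,0,0],
    [255,-0.04,0,0,0,0,0],
    [255,-0.04,0,0,0,0,0],
    [255,-0.02,0,0,0,0,0],
  ],
)

```text
clock: 11.55
ee_pos: [0.4389, -0.2835, 0.2093]
orientation: [-0.006, 0.707, 0.007, 0.707]
force: [0.3, 0.8, -1.6]
gripper_width: 0.0339
```

```bash
python3 - <<'E'
from h import *
plan([([.611,.01,.19],0)],255)
E
```

```text
t 11.55 pos [ 0.4389 -0.2835  0.2093] jaw 1.1 F [ 0.3  0.8 -1.6] w 0.0339 q [-0.27  0.16  0.84  1.83 -0.13  1.21  0.63]
[[255, 0.0027, 0.0415, 0.0254, 0.2, -0, -0.0], [255, 0.0027, 0.0415, 0.0252, 0.2, -0, -0.0], [255, 0.0027, 0.0416, 0.0251, 0.2, -0, -0.0], [255, 0.0027, 0.0417, 0.025, 0.2, -0, -0.0], [255, 0.0028, 0.0417, 0.0249, 0.2, -0, -0.0]]
[[255, 0.0028, 0.0418, 0.0248, 0.2, -0, -0.0], [255, 0.0028, 0.0419, 0.0247, 0.2, -0, -0.0], [255, 0, 0, 0, 0, 0, 0], [255, 0, 0, 0, 0, 0, 0], [255, 0, 0, 0, 0, 0, 0]]
```

jog_arm(
  deltas=[
    [255,0,0.03,0.018,0,0,0],
    [255,0,0.042,0.025,0,0,0],
    [255,0.001,0.042,0.025,0,0,0],
    [255,0.001,0.042,0.025,0,0,0],
    [255,0.002,0.042,0.025,0,0,0],
  ],
)

```text
clock: 12.18
ee_pos: [0.5559, -0.0839, 0.2114]
orientation: [-0.003, 0.705, 0.002, 0.71]
force: [1.2, -0.7, -0.8]
gripper_width: 0.0339
```

jog_arm(
  deltas=[
    [255,0.002,0.042,0.025,0,0,0],
    [255,0.002,0.035,0.02,0,0,0],
    [255,0.002,0.015,0.008,0,0,0],
    [255,0,0,0,0,0,0],
    [255,0,0,0,0,0,0],
  ],
)

```text
clock: 12.8
ee_pos: [0.6097, 0.0129, 0.207]
orientation: [-0.005, 0.705, 0.003, 0.71]
force: [-0.3, -1.2, -0.1]
gripper_width: 0.0338
```

```bash
python3 - <<'E'
from h import *
plan([([.611,.01,.11],0)],255)
E
```

```text
t 12.8 pos [0.6097 0.0129 0.207 ] jaw 0.6 F [-0.3 -1.2 -0.1] w 0.0338 q [-0.61  0.36  0.64  1.6  -0.22  1.24  0.09]
[[255, 0.0485, -0.0013, 0.0003, 0.3, 0.2, 0.1], [255, 0.0485, -0.0014, 0.0004, 0.3, 0.2, 0.1], [255, 0, 0, 0, 0, 0, 0], [255, 0, 0, 0, 0, 0, 0], [255, 0, 0, 0, 0, 0, 0]]
```

jog_arm(
  deltas=[
    [255,0.025,-0.002,0,0,0,0],
    [255,0.04,-0.001,0,0,0,0],
    [255,0.03,0,0,0,0,0],
    [255,0.01,0,0,0,0,0],
    [255,0,0,0,0,0,0],
  ],
)

```text
clock: 13.42
ee_pos: [0.6098, 0.0006, 0.1031]
orientation: [-0.001, 0.703, -0.002, 0.711]
force: [0.5, -0.1, 0.2]
gripper_width: 0.034
```

```bash
python3 - <<'E'
from h import *
plan([([.612,.01,.09],0)],255)
E
```

```text
t 13.43 pos [6.098e-01 6.000e-04 1.031e-01] jaw -0.0 F [ 0.5 -0.1  0.2] w 0.034 q [-0.56  0.47  0.61  1.71 -0.3   1.05  0.15]
[[255, 0.0131, 0.0095, 0.0021, -0, 0.7, 0.2], [255, 0, 0, 0, 0, 0, 0], [255, 0, 0, 0, 0, 0, 0], [255, 0, 0, 0, 0, 0, 0], [255, 0, 0, 0, 0, 0, 0]]
```

jog_arm(
  deltas=[
    [255,0.006,0.009,0.002,0,0.7,0.2],
    [255,0.003,0,0,0,0,0],
    [255,0.002,0,0,0,0,0],
    [255,0,0,0,0,0,0],
    [255,0,0,0,0,0,0],
  ],
)

```text
clock: 14.05
ee_pos: [0.6138, 0.0102, 0.0947]
orientation: [0.001, 0.706, 0.0, 0.708]
force: [-0.4, 0.2, -1.0]
gripper_width: 0.0338
```

```bash
python3 - <<'E'
from h import *
plan([([.611,.01,.088],0)],255)
E
```

```text
t 14.05 pos [0.6138 0.0102 0.0947] jaw -0.0 F [-0.4  0.2 -1. ] w 0.0338 q [-0.55  0.49  0.6   1.7  -0.31  1.05  0.14]
[[255, 0.0066, -0.0002, -0.0028, -0, 0.2, -0.1], [255, 0, 0, 0, 0, 0, 0], [255, 0, 0, 0, 0, 0, 0], [255, 0, 0, 0, 0, 0, 0], [255, 0, 0, 0, 0, 0, 0]]
```

jog_arm(
  deltas=[
    [255,0.003,0,-0.002,0,0,0],
    [255,0.002,0,0,0,0,0],
    [255,0.0015,0,0,0,0,0],
    [255,0.0015,0,0,0,0,0],
    [255,0,0,0,0,0,0],
  ],
)

```text
clock: 14.68
ee_pos: [0.612, 0.01, 0.0882]
orientation: [0.001, 0.706, 0.0, 0.708]
force: [0.2, -0.7, -1.4]
gripper_width: 0.0339
```

Contact height reached (expected 0.088). I'll release and lift.

jog_arm(
  deltas=[
    [200,0.001,0,0,0,0,0],
    [130,0,0,0,0,0,0],
    [90,0,0,0,0,0,0],
    [70,0,0,0,0,0,0],
    [70,0,0,0,0,0,0],
  ],
)

```text
clock: 15.3
ee_pos: [0.6122, 0.01, 0.0873]
orientation: [0.001, 0.706, 0.0, 0.709]
force: [0.2, 0.8, -0.4]
gripper_width: 0.0623
```

jog_arm(
  deltas=[
    [70,-0.015,0,0,0,0,0],
    [60,-0.035,0,0,0,0,0],
    [0,-0.05,0,0,0,0,0],
    [0,-0.045,0,0,0,0,0],
    [0,-0.01,0,0,0,0,0],
  ],
)

```text
clock: 15.92
ee_pos: [0.6112, 0.009, 0.2503]
orientation: [0.001, 0.705, -0.0, 0.709]
force: [-0.3, -0.3, -0.2]
gripper_width: 0.0856
```

```bash
python3 - <<'E'
from h import *
s=shot('top','t3.png');b=cv2.imread('pics/t3.png')
cv2.imwrite('pics/t3c.png',cv2.resize(b[130:280,170:440],None,fx=2.95,fy=2.95,interpolation=cv2.INTER_CUBIC))
plan([([.44,.265,.22],35)],0)
E
```

```text
t 15.97 pos [0.6111 0.0091 0.2502] jaw -0.1 F [ 0.2 -0.1  0.8] w 0.0855 q [-0.61  0.34  0.66  1.54 -0.21  1.33  0.07]
[[0, 0.005, 0.0426, -0.0286, -5.9, 0, -0.0], [0, 0.005, 0.0453, -0.0241, -5.9, 0, -0.0], [0, 0.005, 0.0475, -0.0194, -5.9, 0, -0.0], [0, 0.005, 0.0492, -0.0144, -5.9, 0, -0.0], [0, 0.005, 0.0505, -0.0093, -5.9, 0, -0.0]]
[[0, 0.005, 0.0511, -0.0041, -5.9, 0, -0.0], [0, 0, 0, 0, 0, 0, 0], [0, 0, 0, 0, 0, 0, 0], [0, 0, 0, 0, 0, 0, 0], [0, 0, 0, 0, 0, 0, 0]]
```

View pics/t3c.png

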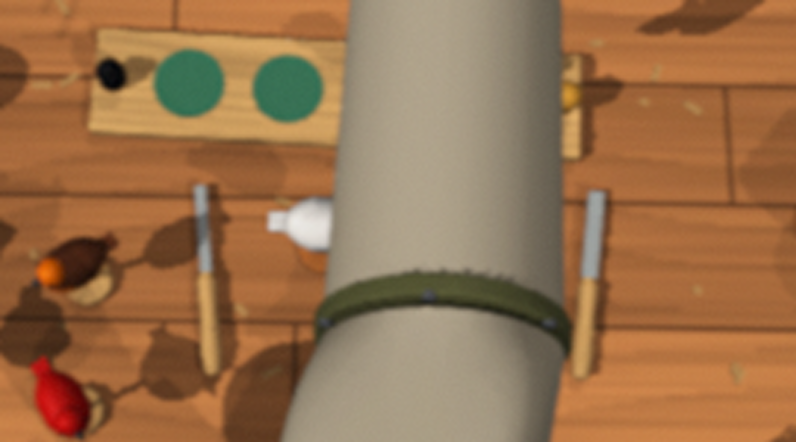

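The arm hides the placed birds in this view, so I'll check them later. Moving to the robin.

jog_arm(
  deltas=[
    [0,0.002,0.035,-0.023,-5.9,0,0],
    [0,0.005,0.045,-0.024,-5.9,0,0],
    [0,0.005,0.047,-0.019,-5.9,0,0],
    [0,0.005,0.049,-0.014,-5.9,0,0],
    [0,0.005,0.05,-0.009,-5.9,0,0],
  ],
)

```text
clock: 16.6
ee_pos: [0.4705, 0.2137, 0.2244]
orientation: [-0.183, 0.683, 0.181, 0.684]
force: [0.8, 0.2, 0.4]
gripper_width: 0.0855
```

jog_arm(
  deltas=[
    [0,0.005,0.04,-0.004,-5,0,0],
    [0,0,0.01,0,0,0,0],
    [0,0,0,0,0,0,0],
    [0,0,0,0,0,0,0],
    [0,0,0,0,0,0,0],
  ],
)

```text
clock: 17.23
ee_pos: [0.4383, 0.2558, 0.2167]
orientation: [-0.215, 0.675, 0.212, 0.673]
force: [0.5, 1.4, 0.3]
gripper_width: 0.0855
```

```bash
python3 - <<'E'
from h import *
plan([([.427,.286,.19],34)],0)
s=shot('wrist','w4.png')
print(proj(s,[.427,.286,.081]),proj(s,[.427,.286,.01]))
E
```

```text
t 17.23 pos [0.4383 0.2558 0.2167] jaw 35.1 F [0.5 1.4 0.3] w 0.0855 q [-1.    0.09  0.4   1.83 -0.03  1.22  0.03]
[[0, 0.0265, 0.0313, 0.0083, 1.1, -0.2, 0.2], [0, 0, 0, 0, 0, 0, 0], [0, 0, 0, 0, 0, 0, 0], [0, 0, 0, 0, 0, 0, 0], [0, 0, 0, 0, 0, 0, 0]]
[289.60132992 164.90397402] [287.72632552 151.33356868]
```

View pics/w4.png

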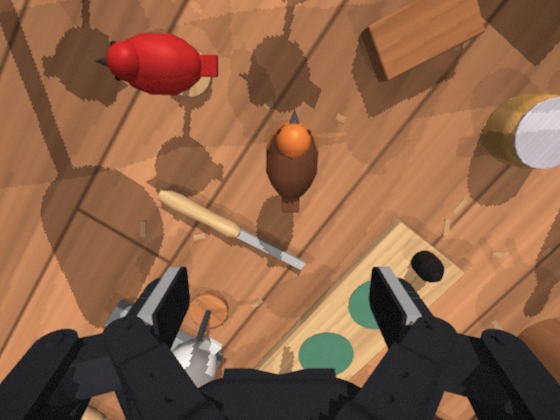

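The robin is at (292,164), predicted (290,165), with its beak at (294,115) and tail at (290,212). The red decoy is at (160,63), well clear.

```bash
python3 - <<'E'
from h import *
s=dict(np.load('pics/w4.npz'))
g=ray(s,294,117,.09)-ray(s,290,211,.081);j=np.degrees(np.arctan2(g[1],g[0]))-90
c=(ray(s,294,117,.09)+ray(s,290,211,.081))/2
print(j,c,ray(s,292,162,.081))
plan([([.427,.286,.15],j)],0)
E
```

```text
33.76509745693234 [0.42891372 0.28625629 0.0855    ] [0.42719903 0.28907062 0.081     ]
t 17.27 pos [0.4383 0.2557 0.2167] jaw 35.1 F [ 0.2 -0.5  0.2] w 0.0851 q [-1.    0.09  0.4   1.83 -0.03  1.22  0.03]
[[0, 0.0333, 0.0158, 0.0042, 0.7, -0.1, 0.1], [0, 0.0333, 0.0157, 0.0039, 0.7, -0.1, 0.1], [0, 0, 0, 0, 0, 0, 0], [0, 0, 0, 0, 0, 0, 0], [0, 0, 0, 0, 0, 0, 0]]
```

jog_arm(
  deltas=[
    [0,0.008,0.014,0.004,1.3,0,0],
    [0,0.01,0.013,0.004,0,0,0],
    [0,0.02,0.005,0.001,0,0,0],
    [0,0.015,0,0,0,0,0],
    [0,0,0,0,0,0,0],
  ],
)

```text
clock: 17.9
ee_pos: [0.429, 0.2865, 0.1615]
orientation: [-0.206, 0.677, 0.203, 0.676]
force: [-0.5, -0.6, 0.6]
gripper_width: 0.0855
```

```bash
python3 - <<'E'
from h import *
plan([([.428,.287,.085],33.8)],0)
E
```

```text
t 17.9 pos [0.429  0.2865 0.1615] jaw 33.6 F [-0.5 -0.6  0.6] w 0.0855 q [-1.02  0.17  0.38  1.88 -0.06  1.11 -0.03]
[[0, 0.0382, 0.0007, -0.0002, -0.1, -0.1, 0.1], [0, 0.0382, 0.0006, -0.0002, -0.1, -0.1, 0.1], [0, 0, 0, 0, 0, 0, 0], [0, 0, 0, 0, 0, 0, 0], [0, 0, 0, 0, 0, 0, 0]]
```

jog_arm(
  deltas=[
    [0,0.015,0,0,0,0,0],
    [0,0.028,0,0,0,0,0],
    [0,0.025,0,0,0,0,0],
    [0,0.008,0,0,0,0,0],
    [0,0,0,0,0,0,0],
  ],
)

```text
clock: 18.52
ee_pos: [0.4306, 0.2858, 0.0835]
orientation: [-0.206, 0.677, 0.203, 0.677]
force: [0.6, 0.6, 0.4]
gripper_width: 0.0854
```

```bash
python3 - <<'E'
from h import *
plan([([.428,.287,.084],33.8)],0)
E
```

```text
t 18.52 pos [0.4306 0.2858 0.0835] jaw 33.6 F [0.6 0.6 0.4] w 0.0854 q [-1.    0.27  0.37  1.95 -0.11  0.94  0.01]
[[0, -0.0005, 0.0025, -0.0015, -0.2, 0, 0.2], [0, 0, 0, 0, 0, 0, 0], [0, 0, 0, 0, 0, 0, 0], [0, 0, 0, 0, 0, 0, 0], [0, 0, 0, 0, 0, 0, 0]]
```

jog_arm(
  deltas=[
    [0,0,0.002,-0.001,0,0,0],
    [0,0,0,0,0,0,0],
    [120,0,0,0,0,0,0],
    [255,0,0,0,0,0,0],
    [255,0,0,0,0,0,0],
  ],
)

```text
clock: 19.15
ee_pos: [0.4299, 0.288, 0.0864]
orientation: [-0.205, 0.675, 0.203, 0.679]
force: [-2.6, -1.3, 2.4]
gripper_width: 0.0402
```

jog_arm(
  deltas=[
    [255,0,0,0,0,0,0],
    [255,0,0,0,0,0,0],
    [255,0,0,0,0,0,0],
    [255,0,0,0,0,0,0],
    [255,0,0,0,0,0,0],
  ],
)

```text
clock: 19.77
ee_pos: [0.4298, 0.288, 0.0864]
orientation: [-0.205, 0.675, 0.203, 0.679]
force: [-0.4, 0.1, 1.8]
gripper_width: 0.0402
```

jog_arm(
  deltas=[
    [255,-0.01,0,0,0,0,0],
    [255,-0.025,0,0,0,0,0],
    [255,-0.035,0,0,0,0,0],
    [255,-0.04,0,0,0,0,0],
    [255,-0.02,0,0,0,0,0],
  ],
)

```text
clock: 20.4
ee_pos: [0.4283, 0.2869, 0.2207]
orientation: [-0.205, 0.676, 0.202, 0.678]
force: [0.0, 0.6, -1.8]
gripper_width: 0.0402
```

```bash
python3 - <<'E'
from h import *
plan([([.615,.105,.22],80)],255)
E
```

```text
t 20.4 pos [0.4283 0.2869 0.2207] jaw 33.5 F [ 0.   0.6 -1.8] w 0.0402 q [-1.04  0.11  0.38  1.81 -0.04  1.23 -0.06]
[[255, 0.0003, -0.0425, 0.0092, -7.7, -0, 0.0], [255, 0.0003, -0.0433, 0.0034, -7.7, -0, 0.0], [255, 0.0002, -0.0434, -0.0025, -7.7, -0, 0.0], [255, 0.0002, -0.0426, -0.0083, -7.7, -0, 0.0], [255, 0.0002, -0.0411, -0.014, -7.7, -0, 0.0]]
[[255, 0.0001, -0.0389, -0.0194, -7.7, -0, 0.0], [255, 0, 0, 0, 0, 0, 0], [255, 0, 0, 0, 0, 0, 0], [255, 0, 0, 0, 0, 0, 0], [255, 0, 0, 0, 0, 0, 0]]
```

jog_arm(
  deltas=[
    [255,0,-0.03,0.007,-7.7,0,0],
    [255,0,-0.043,0.003,-7.7,0,0],
    [255,0,-0.043,-0.002,-7.7,0,0],
    [255,0,-0.043,-0.008,-7.7,0,0],
    [255,0,-0.041,-0.014,-7.7,0,0],
  ],
)

```text
clock: 21.02
ee_pos: [0.579, 0.1469, 0.2271]
orientation: [-0.425, 0.563, 0.423, 0.569]
force: [-0.8, 0.7, -1.8]
gripper_width: 0.0402
```

```bash
python3 - <<'E'
from h import *
plan([([.615,.105,.18],78)],255)
E
```

```text
t 21.02 pos [0.579  0.1469 0.2271] jaw 73.7 F [-0.8  0.7 -1.8] w 0.0402 q [-0.71  0.29  0.47  1.61 -0.14  1.27  1.07]
[[255, 0.0236, -0.023, -0.0151, -2.2, 0.1, 0.2], [255, 0.0236, -0.0225, -0.0159, -2.2, 0.1, 0.2], [255, 0, 0, 0, 0, 0, 0], [255, 0, 0, 0, 0, 0, 0], [255, 0, 0, 0, 0, 0, 0]]
```

jog_arm(
  deltas=[
    [255,0.005,-0.02,-0.015,0,0,0],
    [255,0.01,-0.015,-0.012,0,0,0],
    [255,0.01,0,0,0,0,0],
    [255,0.01,0,0,0,0,0],
    [255,0,0,0,0,0,0],
  ],
)

```text
clock: 21.65
ee_pos: [0.6068, 0.1081, 0.1923]
orientation: [-0.425, 0.564, 0.422, 0.569]
force: [-0.5, -0.2, -1.0]
gripper_width: 0.0401
```

```bash
python3 - <<'E'
from h import *
plan([([.615,.106,.12],74)],255)
s=shot('side','s5.png');b=cv2.imread('pics/s5.png')
cv2.imwrite('pics/s5c.png',cv2.resize(b[80:280,260:500],None,fx=2.9,fy=2.9,interpolation=cv2.INTER_CUBIC))
E
```

```text
t 21.65 pos [0.6068 0.1081 0.1923] jaw 73.6 F [-0.5 -0.2 -1. ] w 0.0401 q [-0.63  0.37  0.49  1.6  -0.18  1.21  1.17]
[[255, 0.0362, -0.004, 0, -0.2, 0.1, 0.2], [255, 0.0361, -0.0041, 0.0001, -0.2, 0.1, 0.2], [255, 0, 0, 0, 0, 0, 0], [255, 0, 0, 0, 0, 0, 0], [255, 0, 0, 0, 0, 0, 0]]
```

View pics/s5c.png

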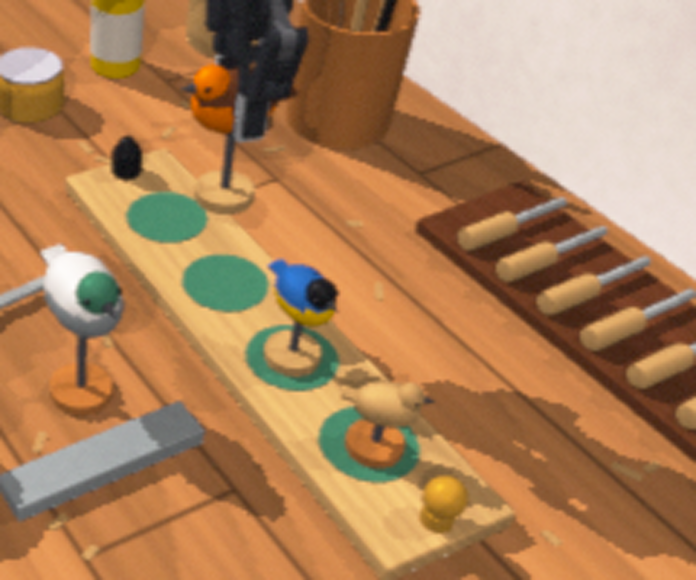

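The wren (foot at crop (376,442)) and tit (292,352) both stand wholly on their discs. The robin hangs upright with its foot at (225,188).

```bash
python3 - <<'E'
from h import *
s=dict(np.load('pics/s5.npz'))
print(ray(s,225/2.9+260,187/2.9+80,.116),ray(s,376/2.9+260,440/2.9+80,.028),ray(s,292/2.9+260,350/2.9+80,.028))
print('pigeon foot',ray(s,81/2.9+260,386/2.9+80,.01))
E
```

```text
[0.60294866 0.10514136 0.116     ] [ 0.60617101 -0.09134896  0.028     ] [0.60841234 0.0080842  0.028     ]
pigeon foot [0.46031854 0.06547406 0.01      ]
```

jog_arm(
  deltas=[
    [255,0.015,-0.006,0,0,0,0],
    [255,0.025,-0.001,0,0,0,0],
    [255,0.02,0,0,0,0,0],
    [255,0.008,0,0,0,0,0],
    [255,0,0,0,0,0,0],
  ],
)

```text
clock: 22.32
ee_pos: [0.6153, 0.1085, 0.1218]
orientation: [-0.426, 0.562, 0.423, 0.569]
force: [-0.5, -0.9, -1.3]
gripper_width: 0.0403
```

```bash
python3 - <<'E'
from h import *
plan([([.616,.105,.106],74)],255)
E
```

```text
t 22.32 pos [0.6153 0.1085 0.1218] jaw 73.8 F [-0.5 -0.9 -1.3] w 0.0403 q [-0.61  0.45  0.46  1.65 -0.22  1.09  1.21]
[[255, 0.0158, -0.0015, -0.0033, -0.2, 0.4, 0.5], [255, 0, 0, 0, 0, 0, 0], [255, 0, 0, 0, 0, 0, 0], [255, 0, 0, 0, 0, 0, 0], [255, 0, 0, 0, 0, 0, 0]]
```

jog_arm(
  deltas=[
    [255,0.007,-0.003,0,0,0.4,0.5],
    [255,0.004,0,0,0,0,0],
    [255,0.002,0,0,0,0,0],
    [255,0,0,0,0,0,0],
    [255,0,0,0,0,0,0],
  ],
)

```text
clock: 22.95
ee_pos: [0.6196, 0.1079, 0.1097]
orientation: [-0.425, 0.565, 0.424, 0.566]
force: [0.6, 0.8, -1.1]
gripper_width: 0.04
```

```bash
python3 - <<'E'
from h import *
plan([([.618,.108,.1045],74)],255)
E
```

```text
t 22.95 pos [0.6196 0.1079 0.1097] jaw 73.8 F [ 0.6  0.8 -1.1] w 0.04 q [-0.6   0.48  0.46  1.63 -0.23  1.08  1.21]
[[255, 0.0052, 0.0016, -0.0003, -0.2, 0, 0.1], [255, 0, 0, 0, 0, 0, 0], [255, 0, 0, 0, 0, 0, 0], [255, 0, 0, 0, 0, 0, 0], [255, 0, 0, 0, 0, 0, 0]]
```

jog_arm(
  deltas=[
    [255,0.002,0.001,0,0,0,0],
    [255,0.0015,0,0,0,0,0],
    [255,0.001,0,0,0,0,0],
    [255,0.001,0,0,0,0,0],
    [255,0,0,0,0,0,0],
  ],
)

```text
clock: 23.58
ee_pos: [0.6188, 0.1082, 0.1045]
orientation: [-0.425, 0.565, 0.424, 0.566]
force: [0.2, 0.1, 0.4]
gripper_width: 0.0402
```

jog_arm(
  deltas=[
    [255,0.001,0,0,0,0,0],
    [180,0,0,0,0,0,0],
    [110,0,0,0,0,0,0],
    [70,0,0,0,0,0,0],
    [70,0,0,0,0,0,0],
  ],
)

```text
clock: 24.2
ee_pos: [0.6194, 0.1081, 0.1043]
orientation: [-0.425, 0.564, 0.424, 0.567]
force: [-0.3, 0.2, 0.1]
gripper_width: 0.0617
```

jog_arm(
  deltas=[
    [70,-0.015,0,0,0,0,0],
    [70,-0.035,0,0,0,0,0],
    [50,-0.05,0,0,0,0,0],
    [0,-0.045,0,0,0,0,0],
    [0,-0.01,0,0,0,0,0],
  ],
)

```text
clock: 24.82
ee_pos: [0.6184, 0.1076, 0.2676]
orientation: [-0.425, 0.564, 0.423, 0.567]
force: [0.7, -0.6, -1.1]
gripper_width: 0.0854
```

```bash
python3 - <<'E'
from h import *
plan([([.461,.068,.23],0)],0)
E
```

```text
t 24.82 pos [0.6184 0.1076 0.2676] jaw 73.7 F [ 0.7 -0.6 -1.1] w 0.0854 q [-0.63  0.35  0.5   1.46 -0.17  1.37  1.16]
[[0, 0.0041, 0.0156, -0.0091, 8.2, 0, 0.0], [0, 0.0041, 0.0141, -0.0113, 8.2, 0, 0.0], [0, 0.0041, 0.0124, -0.0132, 8.2, 0, 0.0], [0, 0.0041, 0.0104, -0.0148, 8.2, 0, 0.0], [0, 0.0041, 0.0082, -0.0161, 8.2, 0, 0.0]]
[[0, 0.0041, 0.0058, -0.0171, 8.2, 0, 0.0], [0, 0.0041, 0.0033, -0.0177, 8.2, 0, 0.0], [0, 0.0042, 0.0007, -0.018, 8.2, 0, 0.0], [0, 0.0042, -0.0019, -0.0179, 8.2, 0, 0.0], [0, 0, 0, 0, 0, 0, 0]]
```

jog_arm(
  deltas=[
    [0,0.003,0.015,-0.009,8.2,0,0],
    [0,0.004,0.014,-0.011,8.2,0,0],
    [0,0.004,0.012,-0.013,8.2,0,0],
    [0,0.004,0.01,-0.015,8.2,0,0],
    [0,0.004,0.008,-0.016,8.2,0,0],
  ],
)

```text
clock: 25.45
ee_pos: [0.5303, 0.085, 0.2495]
orientation: [-0.192, 0.678, 0.191, 0.683]
force: [-0.4, -0.8, 1.1]
gripper_width: 0.0855
```

jog_arm(
  deltas=[
    [0,0.004,0.006,-0.017,8.2,0,0],
    [0,0.004,0.003,-0.018,8.2,0,0],
    [0,0.004,0,-0.018,8.2,0,0],
    [0,0.003,-0.002,-0.015,6,0,0],
    [0,0,0,0,0,0,0],
  ],
)

```text
clock: 26.08
ee_pos: [0.4589, 0.0676, 0.2336]
orientation: [0.002, 0.705, -0.001, 0.709]
force: [-0.1, 0.0, 0.0]
gripper_width: 0.0854
```

```bash
python3 - <<'E'
from h import *
plan([([.460,.067,.2],0)],0)
s=shot('wrist','w6.png')
print(proj(s,[.46,.067,.099]),proj(s,[.46,.067,.01]))
E
```

```text
t 26.07 pos [0.4589 0.0676 0.2336] jaw -0.2 F [-0.1  0.   0. ] w 0.0854 q [-0.85 -0.05  0.59  1.93  0.03  1.25 -0.27]
[[0, 0.0336, -0.0007, 0.0009, -0.2, 0.3, -0.1], [0, 0, 0, 0, 0, 0, 0], [0, 0, 0, 0, 0, 0, 0], [0, 0, 0, 0, 0, 0, 0], [0, 0, 0, 0, 0, 0, 0]]
[279.63248829 203.05584542] [279.09372395 178.60168946]
```

View pics/w6.png

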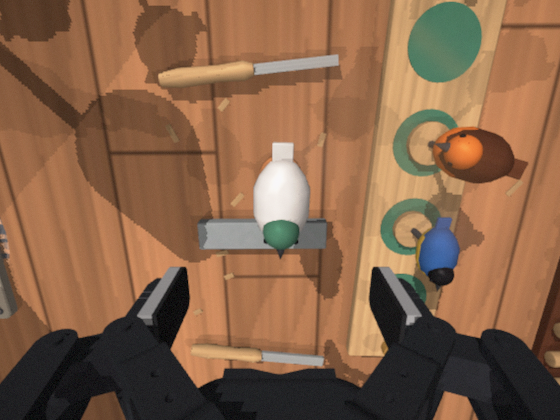

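The robin's foot is on disc3 (ring around it at (425,142)). The pigeon's body is at (282,200), with tail (283,150) and beak (281,257), aligned and as predicted to within 3 px.

jog_arm(
  deltas=[
    [0,0.02,0,0.003,0,0,0],
    [0,0.035,0,0,0,0,0],
    [0,0.035,0,0,0,0,0],
    [0,0.025,0,0,0,0,0],
    [0,0.005,0,0,0,0,0],
  ],
)

```text
clock: 26.75
ee_pos: [0.4679, 0.069, 0.1123]
orientation: [-0.003, 0.703, 0.005, 0.711]
force: [0.9, -0.6, 0.3]
gripper_width: 0.0855
```

```bash
python3 - <<'E'
from h import *
plan([([.461,.068,.102],0)],0)
E
```

```text
t 26.75 pos [0.4679 0.069  0.1123] jaw 0.6 F [ 0.9 -0.6  0.3] w 0.0855 q [-0.82  0.13  0.62  2.05 -0.09  0.97 -0.15]
[[0, 0.0103, -0.001, -0.007, 0.6, 0.6, -0.1], [0, 0, 0, 0, 0, 0, 0], [0, 0, 0, 0, 0, 0, 0], [0, 0, 0, 0, 0, 0, 0], [0, 0, 0, 0, 0, 0, 0]]
```

jog_arm(
  deltas=[
    [0,0.006,-0.001,-0.006,0.6,0.6,0],
    [0,0.003,0,0,0,0,0],
    [0,0,0,0,0,0,0],
    [0,0,0,0,0,0,0],
    [0,0,0,0,0,0,0],
  ],
)

```text
clock: 27.38
ee_pos: [0.4637, 0.0685, 0.1054]
orientation: [0.001, 0.706, 0.002, 0.708]
force: [0.4, -0.7, -0.1]
gripper_width: 0.0854
```

```bash
python3 - <<'E'
from h import *
plan([([.461,.067,.101],0)],0)
E
```

```text
t 27.38 pos [0.4637 0.0685 0.1054] jaw 0.1 F [ 0.4 -0.7 -0.1] w 0.0854 q [-0.82  0.14  0.61  2.06 -0.1   0.96 -0.15]
[[0, 0.0044, -0.0015, -0.0028, 0.1, 0.2, -0.2], [0, 0, 0, 0, 0, 0, 0], [0, 0, 0, 0, 0, 0, 0], [0, 0, 0, 0, 0, 0, 0], [0, 0, 0, 0, 0, 0, 0]]
```

jog_arm(
  deltas=[
    [0,0.004,-0.001,-0.002,0,0,0],
    [0,0,0,0,0,0,0],
    [120,0,0,0,0,0,0],
    [255,0,0,0,0,0,0],
    [255,0,0,0,0,0,0],
  ],
)

```text
clock: 28.0
ee_pos: [0.4617, 0.0675, 0.1018]
orientation: [0.001, 0.706, 0.002, 0.708]
force: [-3.3, -1.2, 7.8]
gripper_width: 0.0468
```

jog_arm(
  deltas=[
    [255,0,0,0,0,0,0],
    [255,0,0,0,0,0,0],
    [255,0,0,0,0,0,0],
    [255,0,0,0,0,0,0],
    [255,0,0,0,0,0,0],
  ],
)

```text
clock: 28.62
ee_pos: [0.4618, 0.0675, 0.1019]
orientation: [0.001, 0.706, 0.002, 0.708]
force: [0.1, 0.7, 1.1]
gripper_width: 0.0465
```

jog_arm(
  deltas=[
    [255,-0.01,0,0,0,0,0],
    [255,-0.025,0,0,0,0,0],
    [255,-0.035,0,0,0,0,0],
    [255,-0.04,0,0,0,0,0],
    [255,-0.02,0,0,0,0,0],
  ],
)

```text
clock: 29.25
ee_pos: [0.4601, 0.066, 0.2363]
orientation: [0.0, 0.707, 0.001, 0.707]
force: [1.2, 0.0, -2.2]
gripper_width: 0.0464
```

```bash
python3 - <<'E'
from h import *
plan([([.50,.205,.25],0),([.619,.201,.22],0)],255)
E
```

```text
t 29.25 pos [0.4601 0.066  0.2363] jaw 0.0 F [ 1.2  0.  -2.2] w 0.0464 q [-0.86 -0.05  0.61  1.92  0.03  1.26 -0.26]
[[255, -0.0045, 0.0463, 0.0133, 0, 0, -0.0], [255, -0.0045, 0.0463, 0.0133, 0, 0, -0.0], [255, -0.0045, 0.0463, 0.0133, 0, 0, -0.0], [255, 0.01, -0.0013, 0.0397, 0, 0, 0.0], [255, 0.01, -0.0013, 0.0397, 0, 0, 0.0]]
[[255, 0.01, -0.0013, 0.0397, 0, 0, 0.0], [255, 0, 0, 0, 0, 0, 0], [255, 0, 0, 0, 0, 0, 0], [255, 0, 0, 0, 0, 0, 0], [255, 0, 0, 0, 0, 0, 0]]
```

jog_arm(
  deltas=[
    [255,-0.004,0.03,0.01,0,0,0],
    [255,-0.004,0.045,0.014,0,0,0],
    [255,-0.004,0.045,0.015,0,0,0],
    [255,0,0.015,0.03,0,0,0],
    [255,0,0,0.04,0,0,0],
  ],
)

```text
clock: 29.88
ee_pos: [0.5712, 0.206, 0.2557]
orientation: [0.002, 0.705, 0.003, 0.709]
force: [0.4, -0.6, -1.1]
gripper_width: 0.0464
```

```bash
python3 - <<'E'
from h import *
plan([([.619,.201,.20],0)],255)
E
```

```text
t 29.88 pos [0.5712 0.206  0.2557] jaw 0.1 F [ 0.4 -0.6 -1.1] w 0.0464 q [-0.87  0.31  0.56  1.54 -0.17  1.33 -0.29]
[[255, 0.028, -0.0028, 0.0237, 0, 0.2, -0.2], [255, 0.0279, -0.0027, 0.0238, 0, 0.2, -0.2], [255, 0, 0, 0, 0, 0, 0], [255, 0, 0, 0, 0, 0, 0], [255, 0, 0, 0, 0, 0, 0]]
```

jog_arm(
  deltas=[
    [255,0.01,-0.003,0.024,0,0,0],
    [255,0.025,-0.002,0.016,0,0,0],
    [255,0.025,0,0,0,0,0],
    [255,0.01,0,0,0,0,0],
    [255,0,0,0,0,0,0],
  ],
)

```text
clock: 30.5
ee_pos: [0.615, 0.2016, 0.1858]
orientation: [0.001, 0.704, 0.003, 0.71]
force: [0.3, -0.2, -0.9]
gripper_width: 0.0466
```

```bash
python3 - <<'E'
from h import *
plan([([.619,.202,.13],0)],255)
s=shot('side','s7.png');b=cv2.imread('pics/s7.png')
cv2.imwrite('pics/s7c.png',cv2.resize(b[80:280,260:500],None,fx=2.9,fy=2.9,interpolation=cv2.INTER_CUBIC))
E
```

```text
t 30.5 pos [0.615  0.2016 0.1858] jaw 0.1 F [ 0.3 -0.2 -0.9] w 0.0466 q [-0.8   0.45  0.55  1.52 -0.25  1.23 -0.21]
[[255, 0.0279, 0, 0.0018, 0, 0.2, -0.2], [255, 0.0279, 0.0001, 0.0019, 0, 0.2, -0.2], [255, 0, 0, 0, 0, 0, 0], [255, 0, 0, 0, 0, 0, 0], [255, 0, 0, 0, 0, 0, 0]]
```

View pics/s7c.png

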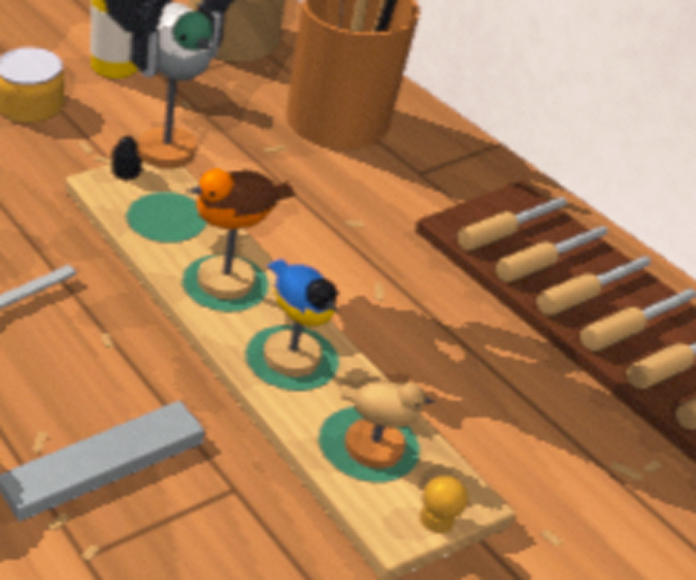

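Robin, tit and wren are upright and wholly on discs 3, 2 and 1. The pigeon's foot hangs at (166,146), upright.

```bash
python3 - <<'E'
from h import *
s=dict(np.load('pics/s7.npz'))
print(ray(s,166/2.9+260,145/2.9+80,.094))
E
```

```text
[0.61188231 0.19845031 0.094     ]
```

jog_arm(
  deltas=[
    [255,0.015,0,0.004,0,0,0],
    [255,0.02,0,0,0,0.2,0],
    [255,0.012,0,0,0,0,0],
    [255,0.004,0,0,0,0,0],
    [255,0,0,0,0,0,0],
  ],
)

```text
clock: 31.18
ee_pos: [0.6201, 0.2026, 0.1333]
orientation: [0.002, 0.705, 0.003, 0.709]
force: [0.3, -0.4, -1.8]
gripper_width: 0.0466
```

```bash
python3 - <<'E'
from h import *
plan([([.619,.203,.122],0)],255)
E
```

```text
t 31.18 pos [0.6201 0.2026 0.1333] jaw 0.1 F [ 0.3 -0.4 -1.8] w 0.0466 q [-0.78  0.51  0.53  1.56 -0.28  1.14 -0.18]
[[255, 0.0113, 0.0004, -0.0011, 0.1, 0.3, -0.4], [255, 0, 0, 0, 0, 0, 0], [255, 0, 0, 0, 0, 0, 0], [255, 0, 0, 0, 0, 0, 0], [255, 0, 0, 0, 0, 0, 0]]
```

jog_arm(
  deltas=[
    [255,0.006,0,0.001,0,0.3,-0.4],
    [255,0.003,0,0,0,0,0],
    [255,0,0,0,0,0,0],
    [255,0,0,0,0,0,0],
    [255,0,0,0,0,0,0],
  ],
)

```text
clock: 31.8
ee_pos: [0.6218, 0.2029, 0.1249]
orientation: [-0.001, 0.706, 0.001, 0.708]
force: [-0.7, 0.5, -0.9]
gripper_width: 0.0464
```

jog_arm(
  deltas=[
    [255,0.002,0,-0.001,0,0,0],
    [255,0.0015,0,0,0,0,0],
    [255,0.001,0,0,0,0,0],
    [255,0.001,0,0,0,0,0],
    [255,0,0,0,0,0,0],
  ],
)

```text
clock: 32.42
ee_pos: [0.6211, 0.2028, 0.12]
orientation: [-0.0, 0.706, 0.001, 0.708]
force: [-0.4, -0.0, -0.6]
gripper_width: 0.0464
```

jog_arm(
  deltas=[
    [255,0.001,0,0,0,0,0],
    [180,0,0,0,0,0,0],
    [110,0,0,0,0,0,0],
    [60,0,0,0,0,0,0],
    [60,0,0,0,0,0,0],
  ],
)

```text
clock: 33.05
ee_pos: [0.6214, 0.2029, 0.1198]
orientation: [-0.0, 0.706, 0.001, 0.708]
force: [-0.6, 0.9, 0.2]
gripper_width: 0.0653
```

jog_arm(
  deltas=[
    [60,-0.015,0,0,0,0,0],
    [50,-0.035,0,0,0,0,0],
    [0,-0.05,0,0,0,0,0],
    [0,-0.045,0,0,0,0,0],
    [0,-0.01,0,0,0,0,0],
  ],
)

```text
clock: 33.67
ee_pos: [0.6207, 0.2021, 0.2832]
orientation: [0.0, 0.705, 0.001, 0.709]
force: [0.1, 0.7, -0.3]
gripper_width: 0.0852
```

jog_arm(
  deltas=[
    [0,0,0.03,-0.02,0,0,0],
    [0,0,0.045,-0.03,0,0,0],
    [0,0,0.045,-0.035,0,0,0],
    [0,0,0.045,-0.035,0,0,0],
    [0,0,0.02,-0.01,0,0,0],
  ],
)

```text
clock: 34.3
ee_pos: [0.4882, 0.3892, 0.285]
orientation: [0.002, 0.704, -0.001, 0.71]
force: [0.8, -0.6, 0.0]
gripper_width: 0.0853
```

```bash
python3 - <<'E'
from h import *
s=shot('side','s8.png');b=cv2.imread('pics/s8.png')[80:280,260:500]
t=shot('top','t8.png');c=cv2.imread('pics/t8.png')[120:200,180:390]
A=cv2.resize(b,(480,400),interpolation=cv2.INTER_CUBIC)
B=cv2.resize(c,None,fx=2.28,fy=2.28,interpolation=cv2.INTER_CUBIC)[:, :480]
B=cv2.copyMakeBorder(B,0,0,0,480-B.shape[1],cv2.BORDER_CONSTANT)
cv2.imwrite('pics/f8.png',np.vstack([A,B])); o=observe();print(o['ee_pos'],o['clock'])
E
```

```text
[0.48882577 0.38898497 0.28467363] 34.4
```

View pics/f8.png

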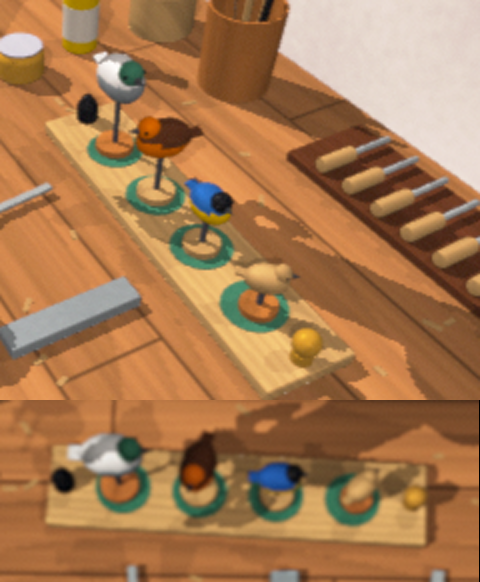

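All four birds stand upright, with green visible around each foot, and the robot is clear of them. I'm handing the job in.

```bash
python3 -c "
from bench import *
print(observe()['qd'].round(3));sign_off()"
```

```text
[ 0.047 -0.007  0.051  0.012  0.017  0.001  0.036]
the job is handed in; nothing more can be done
```

The four birds are on the board in height order and I've handed the job in, at about 34 s on the robot's clock. From the brass ball to the black knob they stand wren (disc 1), tit (disc 2), robin (disc 3) and pigeon (disc 4). The purple and red decoys were left alone.

The last side and top pictures show all four upright. In the side view there is green all round every foot, and the gripper is well clear. The forces I saw reported stayed below about 10 N.

- **Wren:** when I measured it, its foot was about 6 mm off the disc centre, with a margin of 15 mm.
- **Tit:** its foot was about 3 mm off.
- **Robin and pigeon:** I judged their final positions by eye only. The top view hides part of the robin's and pigeon's discs behind their bodies.

No check failed or disagreed. One earlier top picture had the arm in the way and showed nothing of the wren or tit, so I checked those two from the side.

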